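Close the tea box: fold its flap over and tuck it under the lip

TASK

Close the wooden tea box with the fingertips: push its standing flap over until it lies flat on the box, then, keeping it down, push against the raised step on the flap so that its free edge slides well in beneath the metal lip and stays there when you let go. Only press and push, without forcing it: do not grip the flap or take it between the fingers, and leave the jars, tins, mug and glass around the box where they are.

Things in the scene. Friction and masses are not known exactly. Their poses are not given: they have to be found in the camera images.
- tea_box: Open pale wooden box of tea sachets, 165 (x) x 150 (y) x 45 mm high, fixed to the worktop; origin under its centre. Its x points from the hinge side (towards the robot) to the lip side, z up. The flap, 125 mm long, 134 wide, 4 thick, lies with its top at box z = 51 mm when closed. Aluminium ears 56 mm long, up to z = 63, flank the hinge at y = +-72.5 mm.
- flap (a joint): Hinge angle of the flap, rad: 0 = folded flat on the box, 1.57 = upright, more = leaning back away from the lip. A weak spring keeps it standing at about 1.2 to 1.7 and lifts it again if let go untucked. Folding takes about 1.5 N at 62 mm from the hinge, more nearer to it.
- flap_slide (a joint): How far the hinge pin, with the flap, is shifted along its slots towards the lip (box +x), m: 0 to 0.022. Sliding takes about 4 N, and it stays where it is left; it starts at 0 to 0.002. If it is shifted forward while the flap stands, the edge comes down on top of the lip instead of in front of it.
- hinge_home (a point): Fixed point of the box: middle of the hinge axis at slide = 0 (box x = -74, y = 0, z = 49 mm). The axis is parallel to the box's y.
- flap_step (a point): Foot of the raised thumb step on the flap's outer face (its top once folded): a ridge 90 mm wide, 10 mm high, steep face towards the hinge, sloping back towards the free edge. The point is on the outer face at the middle of the steep face, 75 mm from the hinge axis. Between hinge and step the face is flat and free.
- flap_mid (a point): Centre of the flap panel, half-way through its thickness, 62.5 mm from the hinge axis. Its x runs along the flap to the free edge, z out of the outer face (up once folded).
- flap_edge (a point): Middle of the flap's free edge, half-way through its thickness, 125 mm from the hinge axis. Folded flat at slide = 0 it lies at box x = 51 mm, just short of the lip.
- lip_mouth (a point): Fixed point in the mouth of the aluminium retaining lip that spans the box's far side (box x = 55, y = 0, z = 56 mm). The lip covers box x = 54 to 82 mm; its flat underside is at box z = 55 mm (4 mm above the flat flap), its mouth flares up to z = 61 mm, its top is at z = 59 to 65 mm.
- spice_jar_2: Loose glass spice jar, 46 mm across, 106 mm high, beside the tea box; origin at its foot. Leave alone.
- tin_2: Loose food tin, 57 mm across, 72 mm high, beside the tea box; origin at its foot. Leave alone.
- mug_1: Loose striped mug, 86 mm across, 90 mm high, at the back left; origin at its foot. Leave alone.
- tin_1: Loose food tin, 57 mm across, 72 mm high, to the right; origin at its foot. Leave alone.
- jar_1: Loose jar with a screw lid, 64 mm across, 97 mm high, to the right; origin at its foot. Leave alone.
- glass_1: Loose small drinking glass, 48 mm across, 61 mm high, to the left; origin at its foot. Leave alone.
There are look-alikes about, which are no part of the job. There is more than one size of the tea_box; the job needs the larger.

How it is judged:
On the way, in this order (a step that is already met when the one before it is completed fails the run):
1. the flap is folded over in front of the lip (value of joint flap below 0.25 rad and value of joint flap_slide below 0.012 m), for 0.05 s.
2. the flap's edge is tucked beneath the lip (value of joint flap below 0.07 rad and value of joint flap_slide above 0.014 m and z of flap_edge in the frame of lip_mouth below 0.004 m and x of flap_edge in the frame of lip_mouth above 0.009 m), for 0.2 s.
At the end, for the whole second after the job is handed in: The flap lies folded (hinge below 0.07 rad), slid at least 14 of its 22 mm towards the lip so that its edge is more than 9 mm inside the mouth and beneath the lip, at rest and held there by the lip alone; the bystanders are within 25 mm of where they stood (all of step 2 and velocity of joint flap between -0.05 and 0.05 rad/s and distance of each of spice_jar_2, tin_2, mug_1, tin_1, jar_1, glass_1 from where it was at the start of the episode below 0.025 m); the robot touches nothing.
It fails at once if a jar, tin, mug or glass is moved more than 25 mm, lifted or knocked over (distance of any of spice_jar_2, tin_2, mug_1, tin_1, jar_1, glass_1 from where it was at the start of the episode above 0.025 m or angle between any of spice_jar_2, tin_2, mug_1, tin_1, jar_1, glass_1's own z axis and vertical above 0.3 rad).
It fails at once if the flap is taken between the fingers (z of the grasp point in the frame of flap_mid between -0.004 and 0.004 m and x of the grasp point in the frame of flap_mid between -0.06 and 0.066 m and y of the grasp point in the frame of flap_mid between -0.07 and 0.07 m and contact force between the fingers and tea_box above 1 N).
It fails at once if the box or flap is pressed with more than 40 N (contact force between any of the arm, the fingers and tea_box above 40 N).
It also fails if it takes over 38 s, if anything falls off the work surface, if the arm or the gripper's body presses on something with over 40 N, if the wrist force passes 120 N, or if a joint passes its speed limit or range.

ROBOT

A 7-joint arm with a two-finger parallel gripper is mounted at the origin on a cart in front of the work surface, level with it; the furniture and walls round the work are solid. World frame = base frame: x ahead of the robot, y to its left, z up, the work surface at z = 0. Lengths are in m, angles in rad, forces in N, time in s.
With the tool pointing down it reaches from about 0.425 to 0.925 m from the base axis. Payload 6.8 kg.
Tool frame: the origin (TCP) lies at the very end of the fingers, on their centre line; the grasp point (between the pads) lies 19 mm behind it; y points along the fingers, x is the direction in which the jaws open and shut, and the axes are right-handed (so a half turn about y gives the same grasp; the last joint's range is limited). The gripper opens to 85 mm and grips with 20 to 120 N. Pads are 22 mm wide; open, the fingers measure 114 mm over their backs; the gripper's body (76 mm by 85 mm) begins 54 mm behind the grasp point. The pads swing forward as they close: fully open they stand 13 mm farther back than shut.
Start: joints at [1.026, 0.477, 0.022, 1.555, -0.011, 1.109, -0.083], TCP at [0.286, -0.612, 0.231] pointing down, gripper open.
Joint ranges: [-2.96, 2.96], [-0.34, 2.1], [-1.41, 1.46], [0.24, 2.44], [-1.37, 4.51], [0.17, 1.92], [-2.96, 2.96]. Speed limits (rad/s): [2.39, 2.39, 3.14, 3.14, 3.14, 3.14, 3.14].

INTERFACE

Orientations are given as a unit quaternion [w, x, y, z].
In Python, from station import bot, optics gives the robot as it stands. The module is installed in compiled form; this text tells all that it offers.
- The arm moves only by the shell command python3 -m handwheel 'ROWS' [FORCE]. ROWS is text: rows parted by semicolons, each of 5 numbers parted by spaces: the opening, from -1 (shut) to 1 (fully open), then the shift along the tool's x, y, z in m, then the turn about the tool's y in degrees. A call has exactly 10 rows; each row shifts and turns the commanded pose from where the row before left it, along the tool's axes as they then stand; what a row does not reach is not made up. A row lasts 1/12 s, in which the tool goes at most 41.7 mm and 7.16 degrees, less where a joint would pass 70% of its speed; a pose out of reach is approached as far as the arm can. A call with a gripper value outside its range is refused whole. The fingers move at their own pace and stop on an object; FORCE is the grip in N (left out, the last holds). Time passes only in rows, so rows that do not move let the fingers close, or fill a call up. It gives the time, the measured TCP pose, the force and the opening at its end, in the units of the state.
- bot.get_obs(): the state, without advancing time (a new reading comes with each control period).
- optics.read_camera(name): name is "scene" or "top" or "wrist"; returns a dict with "frame" (420x560x3 uint8, red, green, blue), "depth" (420x560 float32, m along the optical axis (not along the pixel's ray), 0 where there is no reading), "mtx" (3x3 intrinsics, pixels), "rvec" (rotation vector, rad) and "tvec" (3), from world to camera coordinates, as OpenCV has them. Camera axes: x right, y down, z forward; pixel columns grow to the right and rows downward; lengths in m; the calibration is good to about 2 mm. A picture is of the moment at which its call begins.
- bot.hand_in(): hands the job in, once; it reports no verdict.
The state is a dict: "t": time; "q": joint angles; "joint_vel": joint speeds; "joint_torque": joint torques, N m; "eef_pos": TCP position; "tool_rot": TCP orientation; "contact_force": force on the tool from outside, world axes, zero at the start; "torque": the same for the moment, N m; "gripper_width": opening from 0.0 (shut) to 1.0 (fully open).
Only numpy, scipy, OpenCV 4.12 (cv2) and the standard library are available. Lean on these libraries where they do the work, as an engineer would, in place of code of your own. Each camera call takes 0.05 s, during which the arm holds its last target. There are 200 camera calls.

## Working session

There is one attempt and no reset: what is moved stays moved. The work goes in short steps, Python scripts to look and compute and a shell command to move; the robot and the scene stay as the last step left them, time stands still between calls to the robot, and variables do not carry over. Pictures are saved under pics/ and viewed, about 8 in all and at most 12, crops included, and the job is handed in when it is done.

```bash
mkdir -p pics
cat > h.py <<'E'
import numpy as np, cv2
from station import bot, optics
def shot(n,f):
    c=optics.read_camera(n); cv2.imwrite('pics/'+f+'.png',c['frame'][:,:,::-1]); np.savez('pics/'+f+'.npz',**c); return c
def ld(f): return dict(np.load('pics/'+f+'.npz'))
def world(c,u,v,d=None):
    d=c['depth'][v,u] if d is None else d
    R=cv2.Rodrigues(c['rvec'])[0]
    p=np.linalg.inv(c['mtx'])@np.array([u,v,1.])*d
    return R.T@(p-c['tvec'].ravel())
def cloud(c):
    v,u=np.indices(c['depth'].shape); d=c['depth']
    p=np.stack([u,v,np.ones_like(u)],-1)@np.linalg.inv(c['mtx']).T*d[...,None]
    return (p-c['tvec'].ravel())@cv2.Rodrigues(c['rvec'])[0]
E
python3 - <<'E'
from h import *
np.set_printoptions(precision=3,suppress=True)
print(bot.get_obs())
a=shot('scene','s0');b=shot('top','t0')
cv2.imwrite('pics/both.png',cv2.resize(np.vstack([a['frame'],b['frame']])[:,:,::-1],None,fx=.71,fy=.71))
E
```

```text
{'t': 0.0, 'q': array([ 1.026,  0.478,  0.022,  1.556, -0.011,  1.109, -0.083]), 'joint_vel': array([-0.   ,  0.001, -0.   ,  0.002, -0.   ,  0.   , -0.   ]), 'joint_torque': array([ -0.001, -59.646,   1.608, -28.12 ,   0.012,   0.009,  -0.   ]), 'eef_pos': array([ 0.285, -0.611,  0.23 ]), 'tool_rot': array([ 0.597, -0.596,  0.38 , -0.379]), 'contact_force': array([-0.216,  0.02 ,  0.673]), 'torque': array([-0.028,  0.014,  0.028]), 'gripper_width': 1.002634702999974}
```

View pics/both.png

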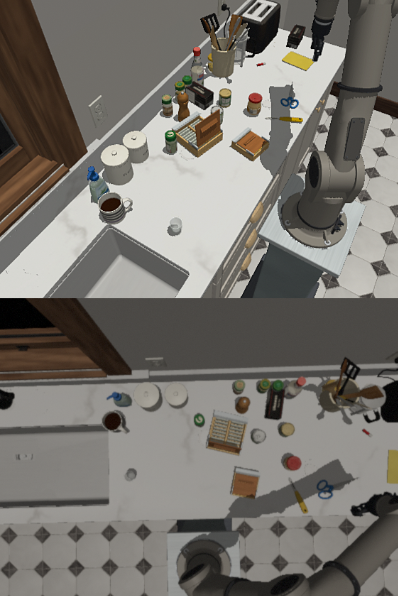

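The candidates are an open box with standing flap at top-image pixel (318,189) and a smaller shut one at (345,259). The first looks like the right one, so I'll check it in a close crop.

Run:
```python
from h import *
a=ld('s0')['frame'];b=ld('t0')['frame']
A=cv2.resize(a[120:240,210:370],(800,600),interpolation=2)
B=cv2.resize(b[100:280,250:430],(600,600),interpolation=2)
cv2.imwrite('pics/c1.png',cv2.resize(A,(640,480))[:,:,::-1]);cv2.imwrite('pics/c2.png',B[:,:,::-1])
```

```text
(no output)
```

View pics/c1.png

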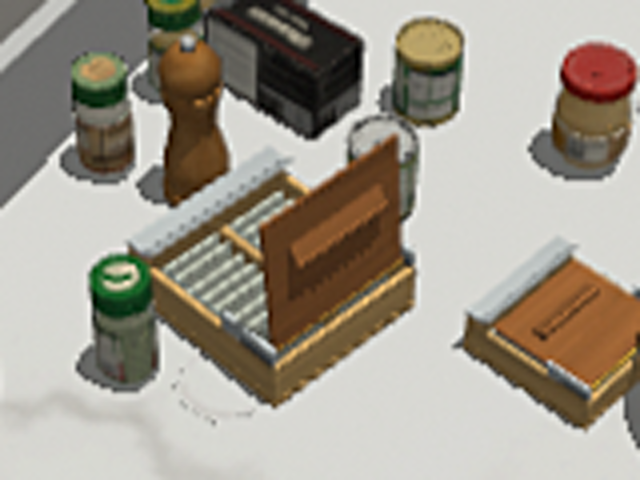

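View pics/c2.png

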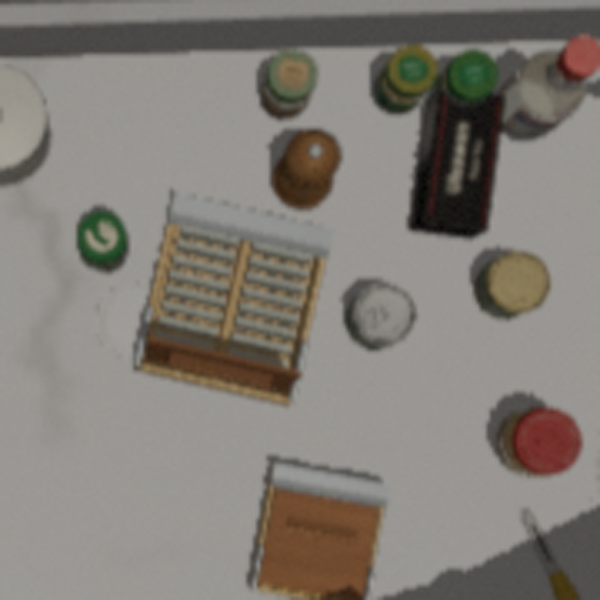

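The crops show the open box as the larger one, at crop (230,300), with its flap standing and the ridge visible. It has a spice jar on its left and a tin on its right. The shut smaller box is the look-alike. Next I'll measure the pose.

Run:
```python
from h import *
np.set_printoptions(precision=4,suppress=True)
c=ld('t0'); 
for n,(u,v) in dict(center=(230,310),jar=(102,238),tin=(380,315),jar1=(545,440)).items(): print(n,world(c,250+int(u/3.333),100+int(v/3.333)))
# corners at assumed heights by ray/plane
def ray(c,u,v,z):
    o=world(c,0,0,0.0); p=world(c,u,v,1.0); d=p-o
    return o+d*(z-o[2])/d[2]
for n,(u,v,z) in dict(lipL=(173,190,.062),lipR=(331,222,.062),hL=(138,370,.045),hR=(290,403,.045)).items(): print(n,ray(c,250+u/3.333-.35,100+v/3.333-.35,z))
P=np.vstack([cloud(ld(f)).reshape(-1,3)[(ld(f)['depth'].ravel()>0)] for f in('t0','s0')])
ctr=np.array([0.66,0])
# flap points from scene cam brown colour
s=ld('s0');C=cloud(s);f=s['frame'].astype(int)
m=np.zeros(s['depth'].shape,bool);m[150:206,275:313]=1
m&=(f[...,0]>f[...,2]+35)&(C[...,2]>.06)&(C[...,2]<.2)
Q=C[m];print(len(Q),Q.min(0),Q.max(0))
mu=np.median(Q,0);
for _ in range(5):
    U,S,V=np.linalg.svd(Q-Q.mean(0),full_matrices=False);n=V[2];r=(Q-Q.mean(0))@n;Q=Q[abs(r)<max(.004,2*r.std())]
print('plane',len(Q),Q.mean(0),n*np.sign(n[0]),r.std(),'yaw',np.degrees(np.arctan2(n[1],n[0])))
```

```text
center [ 0.5711 -0.1179  0.0355]
jar [ 0.6335 -0.0005  0.11  ]
tin [ 0.5613 -0.252   0.0675]
jar1 [ 0.4421 -0.3877  0.099 ]
lipL [ 0.6818 -0.0667  0.062 ]
lipR [ 0.6479 -0.2102  0.062 ]
hL [ 0.5185 -0.0299  0.045 ]
hR [ 0.4841 -0.1686  0.045 ]
1045 [ 0.4922 -0.2552  0.0601] [ 0.5589 -0.0327  0.1787]
plane 883 [ 0.5149 -0.0959  0.1198] [ 0.9639 -0.2537 -0.0808] 0.001751806226912579 yaw -14.746262282242824
```

```bash
cat >> h.py <<'E'
from scipy.spatial.transform import Rotation as Ro
YAW=np.radians(-13.7); BX=np.array([np.cos(YAW),np.sin(YAW),0]); BY=np.array([-np.sin(YAW),np.cos(YAW),0])
H=np.array([.511,-.1015,.049])
def st():
    o=bot.get_obs(); R=Ro.from_quat(np.roll(o['tool_rot'],-1)).as_matrix(); p=o['eef_pos']-H
    B=np.array([BX,BY,[0,0,1]])
    print('t',round(o['t'],2),'tcp',o['eef_pos'],'rel hinge(box axes)',B@p,'F(box)',B@o['contact_force'],'g',round(o['gripper_width'],2)); print('tool axes in box:\n',B@R)
    return o,R
E
python3 - <<'E'
from h import *
np.set_printoptions(precision=4,suppress=True)
o,R=st(); tgt=H-.06*BX; tgt[2]=.23
print(R,'shift in tool',R.T@(tgt-o['eef_pos']))
for k in range(4):
    # turn about tool y that brings tool z to box axis k
    d=[BX,BY,-BX,-BY][k]; dt=R.T@d; print(k,np.degrees(np.arctan2(dt[0],dt[2])))
E
```

```text
t 0.1 tcp [ 0.2853 -0.6112  0.2304] rel hinge(box axes) [-0.0986 -0.5486  0.1814] F(box) [ 0.2952  0.0913 -0.0521] g 1.0
tool axes in box:
 [[ 0.6256 -0.0011  0.7802]
 [-0.7802  0.0012  0.6256]
 [-0.0016 -1.     -0.0001]]
[[ 0.423  -0.0008  0.9061]
 [-0.9061  0.0014  0.423 ]
 [-0.0016 -1.     -0.0001]] shift in tool [-0.4039  0.0011  0.3733]
0 38.72382439482777
1 -51.27610257577022
2 -141.27617560517223
3 128.7238974242298
```

```bash
python3 -m handwheel '-1 -0.0202 0 0.0187 0;-1 -0.0202 0 0.0187 0;-1 -0.0202 0 0.0187 0;-1 -0.0202 0 0.0187 0;-1 -0.0202 0 0.0187 0;-1 -0.0202 0 0.0187 0;-1 -0.0202 0 0.0187 0;-1 -0.0202 0 0.0187 0;-1 -0.0202 0 0.0187 0;-1 -0.0202 0 0.0187 0' 40
python3 -m handwheel '-1 -0.0202 0 0.0187 0;-1 -0.0202 0 0.0187 0;-1 -0.0202 0 0.0187 0;-1 -0.0202 0 0.0187 0;-1 -0.0202 0 0.0187 0;-1 -0.0202 0 0.0187 0;-1 -0.0202 0 0.0187 0;-1 -0.0202 0 0.0187 0;-1 -0.0202 0 0.0187 0;-1 -0.0202 0 0.0187 0'
python3 -m handwheel '-1 0 0 0 4.3;-1 0 0 0 4.3;-1 0 0 0 4.3;-1 0 0 0 4.3;-1 0 0 0 4.3;-1 0 0 0 4.3;-1 0 0 0 4.3;-1 0 0 0 4.3;-1 0 0 0 4.3;-1 0 0 0 0'
python3 - <<'E'
from h import *
np.set_printoptions(precision=4,suppress=True)
st(); c=shot('wrist','w1'); t=shot('top','t1'); s=shot('scene','s1')
x=cv2.resize(s['frame'][100:240,190:360],None,fx=2.9,fy=3)
cv2.imwrite('pics/v1.png',cv2.resize(np.hstack([cv2.resize(c['frame'],(560,420)),cv2.resize(t['frame'][100:260,260:420],(420,420))]),(800,343))[:,:,::-1])
E
```

```text
t: 0.93
eef_pos: [0.3695, -0.348, 0.231]
tool_rot: [-0.596, 0.596, -0.38, 0.38]
contact_force: [-0.1, -0.3, -0.2]
gripper_width: 0.002
t: 1.77
eef_pos: [0.4535, -0.086, 0.2311]
tool_rot: [-0.596, 0.597, -0.38, 0.38]
contact_force: [0.8, 0.1, 0.1]
gripper_width: 0.002
t: 2.6
eef_pos: [0.4533, -0.0873, 0.231]
tool_rot: [0.436, -0.436, 0.557, -0.556]
contact_force: [-0.4, -0.3, -0.2]
gripper_width: 0.003
t 2.6 tcp [ 0.4533 -0.0873  0.231 ] rel hinge(box axes) [-0.0595  0.0001  0.182 ] F(box) [-0.2993 -0.3599 -0.2009] g 0.0
tool axes in box:
 [[-0.0022 -0.0006  1.    ]
 [-1.     -0.0001 -0.0022]
 [ 0.0001 -1.     -0.0006]]
```

View pics/v1.png

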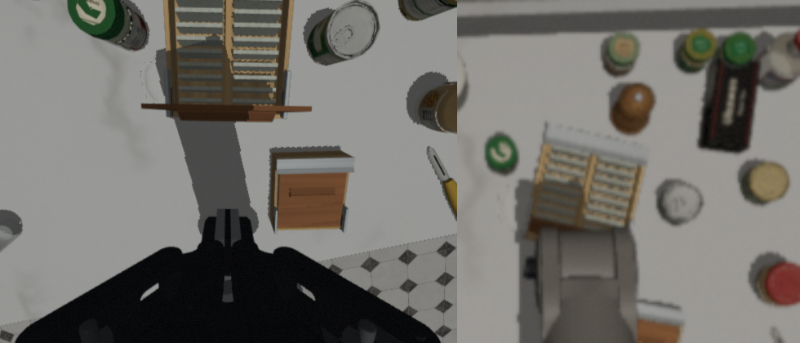

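The wrist view shows the tool squared up to the box: flap top edge at (142..311,107), lip off the top of the picture, and both jars clear. I'll do one quick check of the numbers in the wrist cloud.

Run:
```python
from h import *
np.set_printoptions(precision=4,suppress=True)
B=np.array([BX,BY,[0,0,1]])
for f in('w1','t1'):
    c=ld(f); P=(cloud(c)-H)@B.T; ok=c['depth']>0; P=P[ok]
    q=P[(abs(P[:,1])<.062)&(P[:,2]>.02)&(P[:,2]<.14)&(abs(P[:,0])<.05)]
    if len(q): 
        print(f,'flap',len(q)); 
        for z in np.arange(.02,.13,.02):
            s=q[abs(q[:,2]-z)<.01]; print(z,len(s),np.percentile(s[:,0],[5,50,95]) if len(s) else '')
        k=q[q[:,2]>q[:,2].max()-.01]; print('top z',q[:,2].max(),'y',k[:,1].min(),k[:,1].max())
    l=P[(P[:,0]>.12)&(P[:,0]<.17)&(abs(P[:,1])<.1)&(P[:,2]>.004)&(P[:,2]<.03)]
    if len(l): print('lip',len(l),np.percentile(l[:,0],[1,50,99]),np.percentile(l[:,1],[1,99]))
    w=P[(P[:,0]<0)&(P[:,0]>-.03)&(abs(P[:,1])<.07)&(abs(P[:,2]+.004)<.006)]
    if len(w): print('rear wall',len(w),np.percentile(w[:,0],[2,50,98]))
```

```text
w1 flap 2936
0.02 1 [0.0001 0.0001 0.0001]
0.04 3 [0.0002 0.0004 0.0004]
0.06 12 [-0.0001  0.0005  0.0009]
0.08 981 [-0.0066 -0.003   0.0005]
0.1 628 [0.0005 0.0028 0.0051]
0.12000000000000001 1311 [0.0064 0.0086 0.011 ]
top z 0.12599290206357405 y -0.0619356021813717 0.06194953634135791
rear wall 94 [-0.0132 -0.009  -0.0047]
t1 flap 78
0.02 2 [0.0029 0.003  0.0031]
0.04 3 [0.0037 0.0048 0.005 ]
0.06 4 [0.0054 0.0063 0.0075]
0.08 3 [0.0067 0.0084 0.0086]
0.1 14 [0.0063 0.009  0.0099]
0.12000000000000001 49 [0.0096 0.0119 0.0147]
top z 0.13342083814144146 y 0.0008983557468634325 0.061910310724474484
lip 450 [0.1273 0.142  0.1568] [-0.0757  0.0706]
rear wall 7 [-0.0068 -0.004  -0.0026]
```

```bash
python3 -m handwheel '-1 0 0.019 0 0;-1 0 0.019 0 0;-1 0 0.019 0 0;-1 0 0.019 0 0;-1 0 0.019 0 0;-1 0 0.019 0 0;-1 0 0 0.008 0;-1 0 0 0.008 0;-1 0 0 0.008 0;-1 0 0 0.008 0'
python3 -m handwheel '-1 0 0 0.003 0;-1 0 0 0.003 0;-1 0 0 0.003 0;-1 0 0 0.003 0;-1 0 0.001 0.003 0;-1 0 0.001 0.003 0;-1 0 0.001 0.003 0;-1 0 0.002 0.003 0;-1 0 0.002 0.003 0;-1 0 0.002 0.003 0'
python3 -c "
from h import *
np.set_printoptions(precision=4,suppress=True);st()"
```

```text
t: 3.58
eef_pos: [0.4869, -0.0953, 0.1187]
tool_rot: [-0.438, 0.436, -0.555, 0.557]
contact_force: [-0.3, -0.6, -0.7]
gripper_width: 0.0
t: 4.42
eef_pos: [0.514, -0.1021, 0.108]
tool_rot: [0.437, -0.437, 0.556, -0.556]
contact_force: [-0.6, 0.8, 0.8]
gripper_width: -0.002
t 4.42 tcp [ 0.514  -0.1021  0.108 ] rel hinge(box axes) [0.003  0.0002 0.059 ] F(box) [-0.8257  0.6627  0.8326] g -0.0
tool axes in box:
 [[ 0.0005 -0.0002  1.    ]
 [-1.     -0.      0.0005]
 [ 0.     -1.     -0.0002]]
```

```bash
python3 -m handwheel '-1 0 0.002 0.0038 0;-1 0 0.002 0.0038 0;-1 0 0.002 0.0038 0;-1 0 0.002 0.0038 0;-1 0 0.002 0.0038 0;-1 0 0.002 0.0038 0;-1 0 0.0038 0.0035 0;-1 0 0.0038 0.0035 0;-1 0 0.0038 0.0035 0;-1 0 0.0038 0.0035 0'
python3 - <<'E'
from h import *
np.set_printoptions(precision=4,suppress=True)
st(); c=shot('wrist','w2'); s=shot('scene','s2')
x=cv2.resize(s['frame'][120:220,230:350],(504,420),interpolation=2)
cv2.imwrite('pics/v2.png',cv2.resize(np.hstack([c['frame'][:,:],x]),(800,316))[:,:,::-1])
E
```

```text
t: 5.25
eef_pos: [0.5496, -0.1108, 0.0806]
tool_rot: [0.437, -0.437, 0.556, -0.556]
contact_force: [-1.1, -0.7, 1.1]
gripper_width: -0.001
t 5.25 tcp [ 0.5496 -0.1108  0.0806] rel hinge(box axes) [0.0397 0.0001 0.0316] F(box) [-0.8755 -0.9392  1.1024] g -0.0
tool axes in box:
 [[ 0.0005 -0.0005  1.    ]
 [-1.     -0.0001  0.0005]
 [ 0.0001 -1.     -0.0005]]
```

View pics/v2.png

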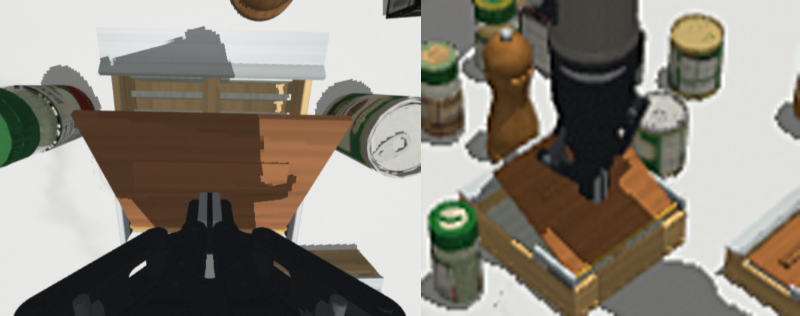

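The flap is down to about 30°, its free edge at wrist pixels (75..350,113), still short of the lip at y≈72. I'll keep following the arc.

```bash
python3 -m handwheel '-1 0 0.0028 0.0013 0;-1 0 0.0028 0.0013 0;-1 0 0.0028 0.0013 0;-1 0 0.0028 0.0013 0;-1 0 0.0028 0.0013 0;-1 0 0.0025 0.0003 0;-1 0 0.0025 0.0003 0;-1 0 0.0025 0.0003 0;-1 0 0.0025 0.0003 0;-1 0 0.002 0 0'
python3 - <<'E'
from h import *
np.set_printoptions(precision=4,suppress=True)
st(); c=shot('wrist','w3'); s=shot('scene','s3')
B=np.array([BX,BY,[0,0,1]])
P=(cloud(c)-H)@B.T
for y in (-.055,.055):
    q=P[(c['depth']>0)&(abs(P[...,1]-y)<.003)&(P[...,0]>.02)&(P[...,0]<.16)&(P[...,2]>-.01)&(P[...,2]<.04)]
    for x in np.arange(.03,.16,.008):
        k=q[abs(q[:,0]-x)<.004]; print(y,round(x,3),len(k),k[:,2].mean() if len(k) else '')
cv2.imwrite('pics/v3.png',c['frame'][:,:,::-1])
E
```

```text
t: 6.18
eef_pos: [0.5573, -0.1125, 0.055]
tool_rot: [-0.437, 0.437, -0.556, 0.556]
contact_force: [1.1, -0.7, 2.0]
gripper_width: 0.003
t 6.18 tcp [ 0.5573 -0.1125  0.055 ] rel hinge(box axes) [0.0476 0.0003 0.006 ] F(box) [ 1.2234 -0.4596  1.9862] g 0.0
tool axes in box:
 [[ 0.0005  0.0005  1.    ]
 [-1.      0.0001  0.0005]
 [-0.0001 -1.      0.0005]]
-0.055 0.03 128 0.0036993963732067326
-0.055 0.038 139 0.004210111902915692
-0.055 0.046 142 0.004822124252102078
-0.055 0.054 149 0.0054787673400392214
-0.055 0.062 158 0.005924286842230088
-0.055 0.07 175 0.0065118338027134156
-0.055 0.078 173 0.006996571601682447
-0.055 0.086 195 0.0075445961727469545
-0.055 0.094 205 0.008177675144572107
-0.055 0.102 220 0.008666662150821732
-0.055 0.11 235 0.00921468692761789
-0.055 0.118 250 0.009762979546110013
-0.055 0.126 259 0.012657791312412812
-0.055 0.134 278 0.00958236463266986
-0.055 0.142 300 0.00949787415703568
-0.055 0.15 227 0.00950399245380964
-0.055 0.158 0 
0.055 0.03 124 0.003482724287172045
0.055 0.038 138 0.0040274947089781205
0.055 0.046 139 0.004555355057094255
0.055 0.054 149 0.00513536384474999
0.055 0.062 160 0.0056919539662491836
0.055 0.07 171 0.006233178587089006
0.055 0.078 184 0.006786189014007461
0.055 0.086 185 0.007369762803520597
0.055 0.094 208 0.007960362514986932
0.055 0.102 220 0.008406076152187966
0.055 0.11 223 0.00894713385788714
0.055 0.118 249 0.009655319249301639
0.055 0.126 253 0.012296081950323424
0.055 0.134 286 0.010149578605510674
0.055 0.142 289 0.009380550055318465
0.055 0.15 316 0.009394920974530799
0.055 0.158 9 0.00915864927457289
```

View pics/v3.png

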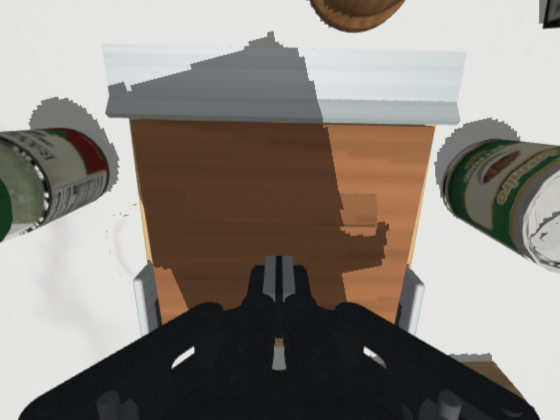

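The flap is at about 0.07 rad with its edge just in front of the lip mouth (row ≈122). The ridge foot is at row ≈228 and the fingertips are behind it. Now I'll press it flat.

```bash
python3 -m handwheel '-1 0 0.001 0 0;-1 0 0.001 0 0;-1 0 0.001 0 0;-1 0 0.001 0 0;-1 0 0.0005 0 0;-1 0 0.0005 0 0;-1 0 0 0 0;-1 0 0 0 0;-1 0 0 0 0;-1 0 0 0 0'
python3 - <<'E'
from h import *
np.set_printoptions(precision=4,suppress=True)
st();c=ld('w3');B=np.array([BX,BY,[0,0,1]])
for v in (190,194,210,222,226,229,232,120,124): print(v,B@(world(c,345,v)-H),B@(world(c,220,v)-H))
E
```

```text
t: 7.12
eef_pos: [0.5571, -0.1125, 0.0507]
tool_rot: [-0.437, 0.437, -0.556, 0.556]
contact_force: [-1.3, 1.0, 7.0]
gripper_width: 0.005
t 7.12 tcp [ 0.5571 -0.1125  0.0507] rel hinge(box axes) [0.0474 0.0003 0.0017] F(box) [-1.511   0.7065  7.0491] g 0.0
tool axes in box:
 [[ 0.0004  0.0002  1.    ]
 [-1.     -0.0001  0.0004]
 [ 0.0001 -1.      0.0002]]
190 [ 0.0922 -0.0318  0.0075] [0.0921 0.0281 0.0069]
194 [ 0.0905 -0.0317  0.0084] [0.0909 0.0277 0.0098]
210 [ 0.0841 -0.031   0.0135] [0.0842 0.0274 0.0135]
222 [ 0.0788 -0.0311  0.0152] [0.0789 0.0274 0.0154]
226 [ 0.0774 -0.0308  0.0168] [0.0776 0.0271 0.0172]
229 [ 0.0761 -0.0308  0.0173] [0.0759 0.0273 0.0166]
232 [ 0.0745 -0.031   0.017 ] [0.0745 0.0274 0.0169]
120 [ 0.1245 -0.028   0.0151] [ 0.1237  0.031  -0.0191]
124 [ 0.1226 -0.0296  0.008 ] [0.1227 0.0257 0.0101]
```

```bash
python3 -m handwheel '-1 0 0 0.003 0;-1 0 0 0.003 0;-1 0 0 0.003 0;-1 0 0 0.003 0;-1 0 0 0.002 0;-1 0 0 0.002 0;-1 0 0 0.002 0;-1 0 0 0.002 0;-1 0 0 0.002 0;-1 0 0 0 0'
python3 - <<'E'
from h import *
np.set_printoptions(precision=4,suppress=True)
st();c=shot('wrist','w4');B=np.array([BX,BY,[0,0,1]])
P=(cloud(c)-H)@B.T
q=P[(abs(P[...,1]-.033)<.008)&(P[...,0]>.06)&(P[...,0]<.12)&(abs(P[...,2])<.03)]
for x in np.arange(.066,.12,.003):
    k=q[abs(q[:,0]-x)<.0015]; print(round(x,3),len(k),np.round(k[:,2].mean(),4) if len(k) else '')
E
```

```text
t: 7.95
eef_pos: [0.5773, -0.1177, 0.0505]
tool_rot: [0.436, -0.438, 0.557, -0.555]
contact_force: [-4.4, 0.8, 9.3]
gripper_width: 0.0
t 7.95 tcp [ 0.5773 -0.1177  0.0505] rel hinge(box axes) [ 0.0683 -0.0001  0.0015] F(box) [-4.4233 -0.2626  9.2558] g 0.0
tool axes in box:
 [[ 0.0003 -0.0025  1.    ]
 [-1.     -0.0007  0.0003]
 [ 0.0007 -1.     -0.0025]]
0.066 153 0.0012
0.069 153 0.0012
0.072 160 0.0012
0.075 147 0.0011
0.078 167 0.0011
0.081 159 0.0011
0.084 175 0.0011
0.087 169 0.001
0.09 123 0.0011
0.093 6 0.01
0.096 177 0.0109
0.099 231 0.0107
0.102 252 0.0089
0.105 244 0.007
0.108 244 0.0053
0.111 227 0.0035
0.114 233 0.0012
0.117 209 0.0009
```

```bash
python3 -m handwheel '-1 0 0 0.001 0;-1 0 0 0.001 0;-1 0 0 0.001 0;-1 0 0 0.0005 0;-1 0 0 0 0;-1 0 0 0 0;-1 0 0 0 0;-1 0 0 0 0;-1 0 0 0 0;-1 0 0 0 0'
python3 - <<'E'
from h import *
np.set_printoptions(precision=4,suppress=True)
st();c=shot('wrist','w5');B=np.array([BX,BY,[0,0,1]])
P=(cloud(c)-H)@B.T
q=P[(abs(P[...,1]-.033)<.008)&(P[...,0]>.06)&(P[...,0]<.12)&(abs(P[...,2])<.03)]
for x in np.arange(.084,.12,.002):
    k=q[abs(q[:,0]-x)<.001]; print(round(x,3),len(k),np.round(k[:,2].mean(),4) if len(k) else '')
cv2.imwrite('pics/v5.png',c['frame'][:,:,::-1])
E
```

```text
t: 8.83
eef_pos: [0.5795, -0.1182, 0.0503]
tool_rot: [0.436, -0.438, 0.557, -0.555]
contact_force: [-7.5, 1.5, 10.9]
gripper_width: 0.0
t 8.83 tcp [ 0.5795 -0.1182  0.0503] rel hinge(box axes) [ 0.0705 -0.      0.0013] F(box) [-7.6222 -0.2931 10.8817] g 0.0
tool axes in box:
 [[ 0.0004 -0.0046  1.    ]
 [-1.     -0.0009  0.0004]
 [ 0.0009 -1.     -0.0046]]
0.084 110 0.001
0.086 112 0.0009
0.088 114 0.001
0.09 79 0.0012
0.092 0 
0.094 26 0.0104
0.096 122 0.0109
0.098 140 0.0109
0.1 174 0.0101
0.102 157 0.0087
0.104 165 0.0076
0.106 156 0.0064
0.108 158 0.0053
0.11 155 0.0041
0.112 175 0.0027
0.114 144 0.0009
0.116 133 0.0007
0.118 129 0.0008
```

View pics/v5.png

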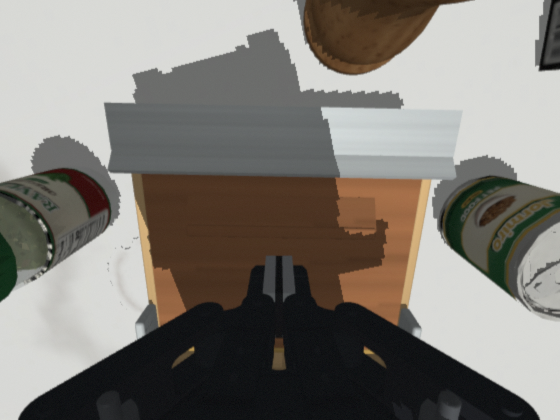

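The ridge crest is at about 0.095 m (it was ≤0.0755 m) and no longer moves while the push force rises. So the flap is slid about 18–21 mm, near its stop. The flap lies flat and the lip covers its edge (row ≈175). Releasing straight up.

```bash
python3 -m handwheel '-1 0 -0.001 0 0;-1 0 -0.002 0 0;-1 0 -0.003 0 0;-1 0 -0.006 0 0;-1 0 -0.01 0 0;-1 0 -0.015 0 0;-1 0 -0.02 0 0;-1 0 -0.02 -0.01 0;-1 0 -0.02 -0.02 0;-1 0 -0.02 -0.02 0'
python3 -m handwheel '-1 0 -0.02 -0.02 0;-1 0 0 -0.02 0;-1 0 0 -0.02 0;-1 0 0 0 0;-1 0 0 0 0;-1 0 0 0 0;-1 0 0 0 0;-1 0 0 0 0;-1 0 0 0 0;-1 0 0 0 0'
python3 - <<'E'
from h import *
np.set_printoptions(precision=4,suppress=True)
st();c=shot('wrist','w6');s=shot('scene','s6');B=np.array([BX,BY,[0,0,1]])
P=(cloud(c)-H)@B.T
for y in(-.055,0.,.035,.055):
    q=P[(abs(P[...,1]-y)<.006)&(P[...,2]<.03)&(P[...,2]>-.03)]
    print(y,[(round(x*1000),round(float(1000*np.median(q[abs(q[:,0]-x)<.001][:,2])),1)) for x in np.arange(.02,.15,.004) if (abs(q[:,0]-x)<.001).any()])
x=cv2.resize(s['frame'][120:220,230:350],(504,420),interpolation=2)
cv2.imwrite('pics/v6.png',cv2.resize(np.hstack([c['frame'],x]),(800,316))[:,:,::-1])
E
```

```text
t: 9.72
eef_pos: [0.5333, -0.1066, 0.1688]
tool_rot: [-0.437, 0.437, -0.556, 0.556]
contact_force: [0.1, -0.6, -0.5]
gripper_width: 0.0
t: 10.55
eef_pos: [0.4752, -0.0926, 0.1869]
tool_rot: [0.437, -0.437, 0.556, -0.556]
contact_force: [0.1, 0.3, -0.4]
gripper_width: 0.002
t 10.55 tcp [ 0.4752 -0.0926  0.1869] rel hinge(box axes) [-0.0369  0.0002  0.1379] F(box) [ 0.0566  0.3342 -0.4367] g 0.0
tool axes in box:
 [[ 0.0004 -0.0003  1.    ]
 [-1.      0.0001  0.0004]
 [-0.0001 -1.     -0.0003]]
-0.055 [(20, 1.5), (24, 2.0), (28, 2.0), (32, 2.3), (36, 2.0), (40, 2.4), (44, 2.6), (48, 2.6), (52, 2.5), (56, 2.5), (60, 3.1), (64, 3.2), (68, 3.2), (72, 3.2), (76, 3.6), (80, 3.1), (84, 3.9), (88, 3.7), (92, 4.4), (96, 4.0), (100, 4.2), (104, 4.5), (108, 4.3), (112, 4.6), (116, 4.7), (120, 4.8), (124, 5.6)]
0.0 [(20, 1.2), (24, 2.0), (28, 1.8), (32, 2.3), (36, 2.1), (40, 2.2), (44, 2.2), (48, 2.6), (52, 2.5), (56, 2.7), (60, 2.6), (64, 3.0), (68, 3.2), (72, 3.2), (76, 3.3), (80, 3.5), (84, 3.7), (88, 3.6), (92, 4.1), (96, 14.0), (100, 12.6), (104, 10.5), (108, 8.4), (112, 5.3), (116, 5.0), (120, 4.9), (124, 5.4)]
0.035 [(20, 1.5), (24, 1.3), (28, 1.7), (32, 2.1), (36, 1.8), (40, 1.9), (44, 2.2), (48, 2.6), (52, 2.7), (56, 2.7), (60, 2.8), (64, 3.2), (68, 2.8), (72, 3.3), (76, 3.2), (80, 3.1), (84, 3.5), (88, 3.8), (92, 3.9), (96, 14.1), (100, 12.8), (104, 10.6), (108, 8.7), (112, 6.4), (116, 4.6), (120, 4.7), (124, 4.9)]
0.055 [(20, 1.8), (24, 1.4), (28, 2.0), (32, 1.8), (36, 1.8), (40, 2.2), (44, 2.4), (48, 2.4), (52, 2.4), (56, 2.7), (60, 2.8), (64, 3.0), (68, 3.2), (72, 3.0), (76, 3.2), (80, 3.7), (84, 3.6), (88, 3.6), (92, 4.0), (96, 4.0), (100, 4.5), (104, 4.2), (108, 4.2), (112, 4.2), (116, 4.7), (120, 4.5), (124, 5.0)]
```

View pics/v6.png

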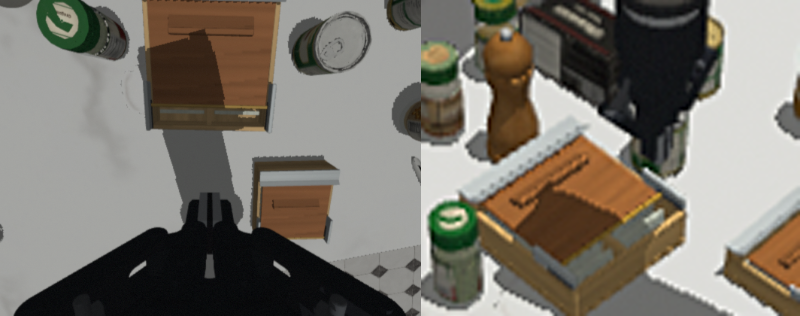

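The flap holds under the lip with nothing touching it. Its slope is about 0.03 rad and the step's steep face is at about 94 mm from the hinge home (75 mm when unslid), so the slide is about 19 mm. The neighbours look unmoved. Handing in.

```bash
python3 -c "
from h import *
print(bot.hand_in())"
```

```text
the job is handed in; nothing more can be done
None
```

The larger tea box is closed: its flap is tucked under the metal lip and stayed there after I lifted the fingers clear. I handed it in at about 10.6 s of the 38 s allowed; no verdict was reported.

- **How:** With the fingers shut, I pushed the standing flap over and pressed it flat with about 7–11 N. I then pushed forward at the step with up to about 8 N until it stopped moving, and lifted straight up.
- **Last checks, arm clear:**
  - The flap lies at about 0.03 rad, resting against the lip (limit 0.07).
  - The step's steep face sits about 94 mm from the hinge's home point, against 75 mm unslid. That makes the slide about 19 mm and puts the edge about 15 mm inside the mouth.
  - The force on the tool is near zero.
- **Neighbours:** In the last pictures the nearby jars and tins look where they were. I compared them by eye only and did not measure them, and the mug and glass were not in those views.
- **Disagreement:** While pressed down, the slide read between 17 and 21 mm depending on which edge of the ridge I measured. Every reading is above the required 14 mm.

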